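# Let off the ratchet press and lay the glued bookends on their long legs

### The job

The glue has set. Lift the sprung pawl of the ratchet press and keep it up until the jaw has backed off all the way, then take the bookend out of the press and set it on the drying board. Every bookend (those already standing on the board as well) must end up lying flat on its long leg on the board, with its foot sticking straight up, so that the soles can be varnished. Leave the empty press closed, its jaw pushed fully home and held there by the pawl, and do not disturb the other things on the bench.

Things in the scene. Friction and masses are not known exactly. Their poses are not given: they have to be found in the camera images.
- press: green ratchet glue press, fixed; bed 130 x 310 x 12 mm thick, origin at the centre of its underside, long side along y. At its -y end a fence (34 mm wide, 62 mm high, inner face at y = -130 mm) backs the long leg of the clamped bookend, which stands on the bed, foot pointing to +y. The jaw comes from +y; wheel (92 mm across) and pawl are at the +y end.
- jaw (a joint): grey sliding jaw (70 mm wide, top 50 mm above the bench), m: 0 clamped, its 12 mm lip hooked over the end of the foot; 0.04 fully backed off towards the press's +y. A spring (3 to 5 N) pulls it back in 1 to 2 s, but the wheel geared to it holds it while the pawl is down; the pawl catches every 11 mm, so let down early it stops the jaw part-way. Pushed home by hand it clicks over the teeth and stays.
- pawl (a joint): the pawl's angle, rad: 0 down on the ratchet wheel, up to 0.7 lifted. It clears the teeth from about 0.2; a spring presses it down (about 1 to 2 N at the tab) and it drops back when let go.
- jaw_handle (a point): middle of the upright black handle on the jaw: 14 mm thick along the press's x, 20 mm along its y, from 50 to 100 mm above the bench, this point at 82 mm. Pushing it home towards the press's -y takes up to about 15 N; it can go up to 4 mm past 0, and the last tooth clicks in there.
- pawl_tab (a point): middle of the upright black lifting tab on the free end of the pawl: 12 mm thick along the press's x, 24 mm along its y, reaching 20 mm above and below this point, which is 142 mm above the bench when the pawl is down. Lifted, it moves on an arc about pawl_hinge. Axes as the press's when down.
- pawl_hinge (a point): the pawl's hinge, 100 mm from the tab (towards the press's -y) and 34 mm lower, its axis along the press's x (raising the tab is a positive turn). Its post, on the -x side (x = -12 to -24 mm), is 120 mm high.
- board: grey drying board, fixed, 200 mm (x) x 400 mm (y) x 18 mm thick, origin at the centre of its underside. Some bookends stand on it on their feet, their feet pointing roughly to the board's +x; one of the four places along y is always free.
- bookend_a_mid (a point): L-shaped wooden bookend, 56 mm wide: long leg 95 mm high, foot 75 mm long, both 15 mm thick; 0.1 kg. Point: middle of the long leg, 47.5 mm above the sole. z runs up the leg, x is the way the foot points (foot at x = 7.5 to 67.5, z = -47.5 to -32.5 mm), y across. On its foot: z up; lying on its long leg, foot up: x up. This one is in the press at the start.
- bookend_b_mid (a point): L-shaped wooden bookend, 56 mm wide: long leg 95 mm high, foot 75 mm long, both 15 mm thick; 0.1 kg. Point: middle of the long leg, 47.5 mm above the sole. z runs up the leg, x is the way the foot points (foot at x = 7.5 to 67.5, z = -47.5 to -32.5 mm), y across. On its foot: z up; lying on its long leg, foot up: x up. On the board at the start, standing on its foot; may be absent.
- bookend_c_mid (a point): L-shaped wooden bookend, 56 mm wide: long leg 95 mm high, foot 75 mm long, both 15 mm thick; 0.1 kg. Point: middle of the long leg, 47.5 mm above the sole. z runs up the leg, x is the way the foot points (foot at x = 7.5 to 67.5, z = -47.5 to -32.5 mm), y across. On its foot: z up; lying on its long leg, foot up: x up. On the board at the start, standing on its foot; may be absent.
- bookend_d_mid (a point): L-shaped wooden bookend, 56 mm wide: long leg 95 mm high, foot 75 mm long, both 15 mm thick; 0.1 kg. Point: middle of the long leg, 47.5 mm above the sole. z runs up the leg, x is the way the foot points (foot at x = 7.5 to 67.5, z = -47.5 to -32.5 mm), y across. On its foot: z up; lying on its long leg, foot up: x up. On the board at the start, standing on its foot; may be absent.
- bookend_e_mid (a point): L-shaped wooden bookend, 56 mm wide: long leg 95 mm high, foot 75 mm long, both 15 mm thick; 0.1 kg. Point: middle of the long leg, 47.5 mm above the sole. z runs up the leg, x is the way the foot points (foot at x = 7.5 to 67.5, z = -47.5 to -32.5 mm), y across. On its foot: z up; lying on its long leg, foot up: x up. On the board at the start, standing on its foot; may be absent.
- paint_cup: white paint cup, 60 mm across, 55 mm high, to be left alone; origin at the centre of its underside
- ornament: round wooden ornament, 90 mm across, 8 mm thick, to be left alone; origin at the centre of its underside
- brush: paint brush, 170 mm long, lying on the bench, to be left alone; origin at the centre of its underside
- glue: white glue bottle, 56 mm across, 140 mm high, to be left alone; origin at the centre of its underside
- jug: grey jug, 110 mm across, 130 mm high, to be left alone; origin at the centre of its underside
- pot_a: paint pot, 60 mm across, 60 mm high, to be left alone; origin at the centre of its underside
- pot_b: paint pot, 60 mm across, 60 mm high, to be left alone; origin at the centre of its underside

How it is judged:
By the outcome, as a careful person would: the job done as asked, in the order asked, and still so for the second after the job is handed in, with the robot touching nothing.
Of bookend_b, bookend_c, bookend_d, bookend_e only 2 to 3 are there at a start; the rules pass over those that are not, and their reading is None.
At some moment in a run one of bookend_b, bookend_c, bookend_d, bookend_e may be knocked a few centimetres aside while the robot is not near it.
It also fails if it takes over 210 s, if anything falls off the work surface, if the arm or the gripper's body presses on something with over 40 N, if the wrist force passes 120 N, or if a joint passes its speed limit or range.

### The arm

A 6-joint arm with a two-finger parallel gripper is mounted at the origin on the work surface. World frame = base frame: x ahead of the robot, y to its left, z up, the work surface at z = 0. Lengths are in m, angles in rad, forces in N, time in s.
With the tool pointing down it reaches from about 0.4 to 0.825 m from the base axis. Payload 7 kg.
Tool frame: the origin (TCP) lies at the very end of the fingers, on their centre line; the grasp point (between the pads) lies 19 mm behind it; z points along the fingers, y is the line along which they close (so a half turn about z gives the same grasp; the last joint's range is limited). The gripper opens to 88 mm and grips with 3 to 60 N. Pads are 19 mm wide; open, the fingers measure 130 mm over their backs; the gripper's body (78 mm by 193 mm) begins 47 mm behind the grasp point.
Start: joints at [1.551, 0.359, 0.012, 0, -1.224, -0.288], TCP at [0.205, 0.643, 0.227] pointing down, gripper open.
Joint ranges: [-3.07, 3.07], [-1.43, 2.12], [-1.02, 1.25], [-3.03, 1.67], [-3.05, -0], [-3.03, 3.03]. Speed limits (rad/s): [2.39, 2.39, 3.01, 3.14, 3.14, 3.14].

### API

Orientations are given as [roll, pitch, yaw] about the fixed x, y, z axes, in that order (R = Rz(yaw) Ry(pitch) Rx(roll)).
In Python, from station import arm gives the robot as it stands. The module is installed in compiled form; this text tells all that it offers.
- The arm moves only by the shell command python3 -m crank 'ROWS' [FORCE]. ROWS is JSON, a list of rows, each an object of numbers: "dx", "dy", "dz": the shift along the world's x, y, z in m; "twist": the turn about the world's z in degrees; "grip": the opening, from -1 (shut) to 1 (fully open). A call has exactly 5 rows; each row is the pose to reach, as a shift and turn from the pose commanded when the call began; what a row does not reach only later rows make up. A row lasts 1/12 s, in which the tool goes at most 41.7 mm and 7.16 degrees, less where a joint would pass 70% of its speed; a pose out of reach is approached as far as the arm can. A call with a gripper value outside its range is refused whole. The fingers move at their own pace and stop on an object; FORCE is the grip in N (left out, the last holds). Time passes only in rows, so rows that repeat a pose let the fingers close, or fill a call up. It gives the time, the measured TCP pose, the force, the opening and the grip force at its end, in the units of the state.
- arm.get_state(): the state, without advancing time (a new reading comes with each control period).
- arm.grab_frame(name): name is "side" or "top"; returns the picture (400x640x3 uint8, red, green, blue); there is no depth.
- arm.get_calibration(name): a dict with "fx", "fy", "cx", "cy" (pixels), "cam_to_world" (4x4, takes a point from camera to world coordinates). Camera axes: x right, y down, z forward; pixel columns grow to the right and rows downward; lengths in m; the calibration is good to about 2 mm. A picture is of the moment at which its call begins. get_calibration takes no time and is no camera call.
- arm.job_done(): hands the job in; it is judged then, once.
The state is a dict: "t": time; "q": joint angles; "qd": joint speeds; "joint_efforts": joint torques, N m; "eef_pos": TCP position; "ee_rot": TCP orientation; "force": force on the tool from outside, world axes, zero at the start; "moment": the same for the moment, N m; "width": finger opening in m; "gripper_force": force on a finger pad.
Only numpy, scipy, OpenCV 4.12 (cv2) and the standard library are available. Lean on these libraries where they do the work, as an engineer would, in place of code of your own. Each camera call takes 0.05 s, during which the arm holds its last target. There are 200 camera calls.

## Working session

There is one attempt and no reset: what is moved stays moved. The work goes in short steps, Python scripts to look and compute and a shell command to move; the robot and the scene stay as the last step left them, time stands still between calls to the robot, and variables do not carry over. Pictures are saved under pics/ and viewed, at most 14 in all, crops included, and the job is handed in when it is done.

```bash
mkdir -p pics
cat > h.py <<'E'
import numpy as np, cv2
from station import arm
def snap(n,f,crop=None,s=1):
    im=arm.grab_frame(n)[:,:,::-1].copy()
    if crop: x0,y0,x1,y1=crop; im=im[y0:y1,x0:x1]
    if s!=1: im=cv2.resize(im,None,fx=s,fy=s,interpolation=cv2.INTER_CUBIC)
    cv2.imwrite('pics/'+f,im)
def px(n,u,v,z):
    c=arm.get_calibration(n);M=np.array(c['cam_to_world'])
    d=M[:3,:3]@np.array([(u-c['cx'])/c['fx'],(v-c['cy'])/c['fy'],1]);o=M[:3,3]
    return o+d*(z-o[2])/d[2]
def proj(n,p):
    c=arm.get_calibration(n);M=np.array(c['cam_to_world'])
    q=M[:3,:3].T@(np.array(p)-M[:3,3]);return np.round([c['fx']*q[0]/q[2]+c['cx'],c['fy']*q[1]/q[2]+c['cy']],1)
E
python3 - <<'E'
from h import *
snap('top','t0.png',s=1.25);snap('side','s0.png',s=1.25)
s=arm.get_state();print(s['t'],s['eef_pos'],s['ee_rot'],s['width'])
for n in('top','side'):print(np.round(arm.get_calibration(n)['cam_to_world'],3),arm.get_calibration(n)['fx'])
E
```

```text
0.1 [0.20439088 0.64284138 0.22573051] [ 3.14009673e+00 -1.41105735e-04 -3.07870525e-01] 0.08778394690148804
[[-0.101 -0.974  0.204  0.362]
 [-0.995  0.099 -0.02   0.04 ]
 [-0.    -0.205 -0.979  1.106]
 [ 0.     0.     0.     1.   ]] 370.4692956160776
[[ 0.891 -0.353  0.285  0.268]
 [-0.453 -0.667  0.592 -0.597]
 [-0.018 -0.657 -0.754  0.898]
 [ 0.     0.     0.     1.   ]] 432.63428534424247
```

View pics/t0.png

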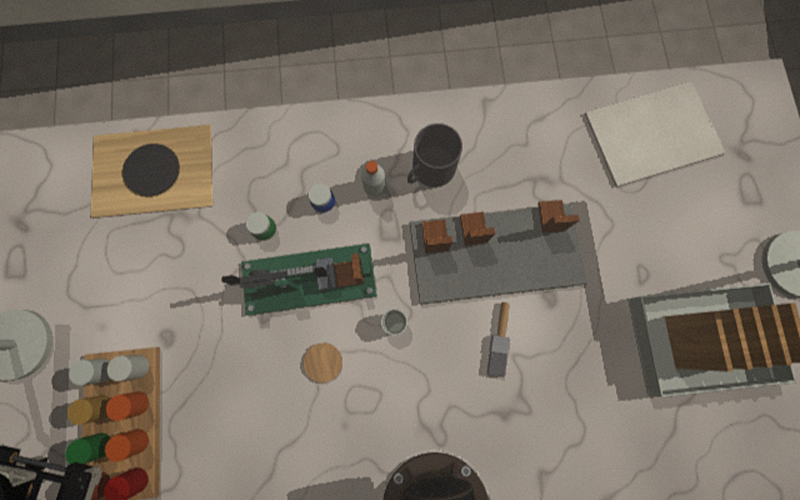

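View pics/s0.png

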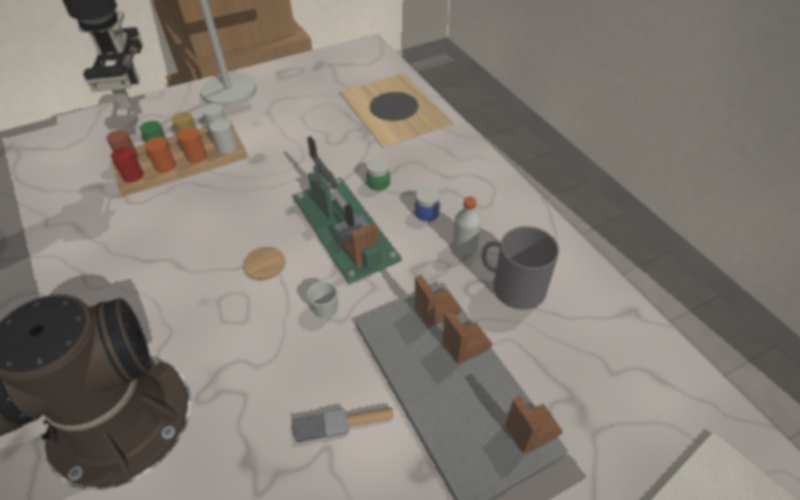

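The top view shows the press at about (310,280), with the pawl tab at (230,281). The board is at about (500,252) with three bookends at (437,235), (477,228) and (558,215), so the third place is free. I'll zoom in next.

Run:
```python
from h import *
snap('top','t1.png',(175,185,308,260),6)
snap('top','t2.png',(320,150,480,250),5)
snap('side','s1.png',(225,100,335,230),4.5)
```

```text
(no output)
```

View pics/t1.png

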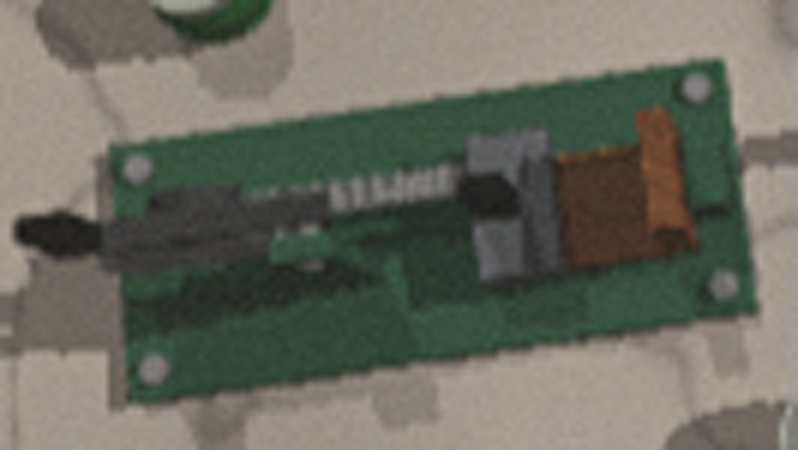

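View pics/t2.png

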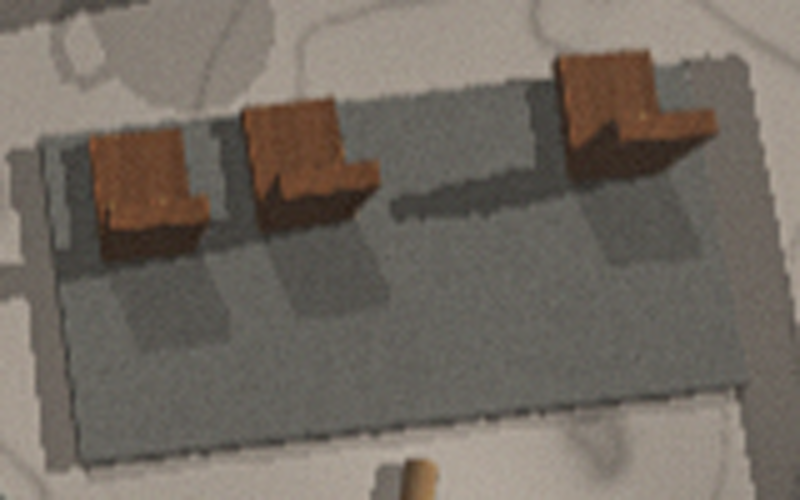

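View pics/s1.png

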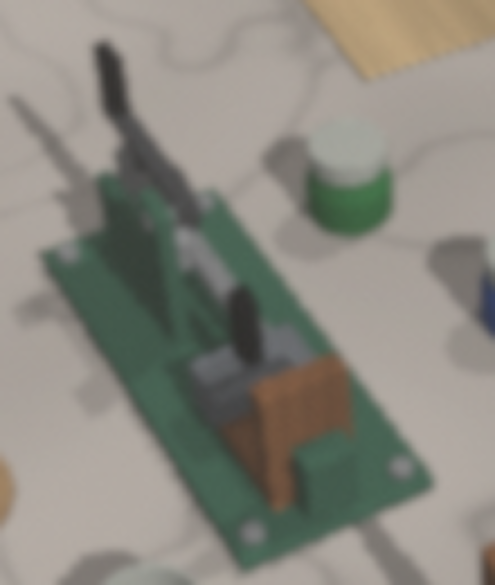

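Both close-ups are clear. In t1 the bed corners are at (112,147), (722,60), (757,315) and (128,403), the tab at (62,233) and the handle at (488,195). In t2 the feet point up in the picture (+x), and the legs' dark backs face the robot.

Run:
```python
from h import *
np.set_printoptions(precision=4,suppress=True)
P=lambda u,v,z:px('top',175+u/6,185+v/6,z)
c=[P(*q,.012) for q in((112,147),(722,60),(757,315),(128,403))]
print('bed',[list(np.round(x[:2],3)) for x in c],[round(np.linalg.norm(c[i]-c[(i+1)%4]),3) for i in range(4)])
ctr=sum(c)/4;d=(c[0]+c[3]-c[1]-c[2])[:2];yaw=np.arctan2(-d[0],d[1]);print('press',ctr,np.degrees(yaw))
R=np.array([[np.cos(yaw),-np.sin(yaw)],[np.sin(yaw),np.cos(yaw)]])
loc=lambda p:R.T@(p-ctr)[:2]
for n,q in dict(tab=(62,233,.142),tabtop0=(25,230,.162),handle=(488,195,.1),legL=(640,110,.107),legL2=(668,110,.107),legR=(655,235,.107),legR2=(692,235,.107),postend=(330,245,.12)).items():print(n,P(*q),loc(P(*q)))
S=lambda u,v,z:px('side',225+u/4.5,100+v/4.5,z)
for n,q in dict(tabtop=(107,48,.162),tabbot=(118,115,.122),htop=(243,295,.1),hbot=(250,355,.05)).items():print(n,S(*q),loc(S(*q)))
B=lambda u,v,z:px('top',320+u/5,150+v/5,z)
c=[B(*q,.018) for q in((40,137),(735,55),(745,383),(82,463))]
print('board',[list(np.round(x[:2],3)) for x in c],[round(np.linalg.norm(c[i]-c[(i+1)%4]),3) for i in range(4)])
bc=sum(c)/4;d=(c[0]+c[3]-c[1]-c[2])[:2];print(bc,np.degrees(np.arctan2(-d[0],d[1])))
for n,t,l in(('b',((90,138),(180,130)),((105,217),(207,202))),('c',((245,108),(333,98)),((280,182),(377,160))),('d',((557,58),(650,50)),((610,130),(714,110)))):
  T=[B(*q,.033) for q in t];L=[B(*q,.113) for q in l]
  print(n,'toe',T[0][:2],T[1][:2],'legtop +x edge',L[0][:2],L[1][:2])
```

```text
bed [[np.float64(0.591), np.float64(0.399)], [np.float64(0.605), np.float64(0.092)], [np.float64(0.475), np.float64(0.086)], [np.float64(0.463), np.float64(0.395)]] [np.float64(0.307), np.float64(0.13), np.float64(0.309), np.float64(0.128)]
press [0.5335 0.2428 0.012 ] 2.3263653181762267
tab [0.528 0.379 0.142] [-0.      0.1363]
tabtop0 [0.5274 0.3877 0.162 ] [-0.0002  0.145 ]
handle [0.533  0.1995 0.1   ] [-0.0023 -0.0432]
legL [0.564  0.1266 0.107 ] [ 0.0257 -0.1174]
legL2 [0.5627 0.1138 0.107 ] [ 0.0239 -0.1301]
legR [0.5059 0.1244 0.107 ] [-0.0324 -0.1172]
legR2 [0.5042 0.1078 0.107 ] [-0.0348 -0.1337]
postend [0.5142 0.268  0.12  ] [-0.0183  0.0259]
tabtop [0.5263 0.3814 0.162 ] [-0.0016  0.1388]
tabbot [0.5218 0.3662 0.122 ] [-0.0067  0.1238]
htop [0.534  0.2009 0.1   ] [-0.0012 -0.0419]
hbot [0.5336 0.2005 0.05  ] [-0.0017 -0.0423]
board [[np.float64(0.648), np.float64(-0.012)], [np.float64(0.656), np.float64(-0.441)], [np.float64(0.456), np.float64(-0.41)], [np.float64(0.449), np.float64(-0.016)]] [np.float64(0.429), np.float64(0.202), np.float64(0.395), np.float64(0.199)]
[ 0.5523 -0.2197  0.018 ] 1.0832410542705475
b toe [ 0.6401 -0.041 ] [ 0.6395 -0.0952] legtop +x edge [ 0.574  -0.0382] [ 0.5767 -0.0949]
c toe [ 0.6491 -0.1357] [ 0.6499 -0.1891] legtop +x edge [ 0.5838 -0.1364] [ 0.5908 -0.1913]
d toe [ 0.6611 -0.3272] [ 0.6604 -0.3839] legtop +x edge [ 0.5947 -0.3223] [ 0.6002 -0.3817]
```

```bash
python3 -m crank '[{"dx":0.032,"dy":-0.026,"twist":-7,"grip":1},{"dx":0.064,"dy":-0.052,"twist":-14,"grip":1},{"dx":0.096,"dy":-0.078,"twist":-21,"grip":1},{"dx":0.128,"dy":-0.104,"twist":-28,"grip":1},{"dx":0.16,"dy":-0.13,"twist":-35,"grip":1}]' 20
python3 -m crank '[{"dx":0.032,"dy":-0.027,"twist":-7,"grip":1},{"dx":0.064,"dy":-0.054,"twist":-14,"grip":1},{"dx":0.096,"dy":-0.081,"twist":-21,"grip":1},{"dx":0.128,"dy":-0.108,"twist":-28,"grip":1},{"dx":0.162,"dy":-0.135,"twist":-35,"grip":1}]'
```

```text
invalid input at $[0]: expected keys dx, dy, dz, twist, grip
invalid input at $[0]: expected keys dx, dy, dz, twist, grip
```

```bash
python3 -m crank '[{"dx":0.032,"dy":-0.026,"dz":0,"twist":-7,"grip":1},{"dx":0.064,"dy":-0.052,"dz":0,"twist":-14,"grip":1},{"dx":0.096,"dy":-0.078,"dz":0,"twist":-21,"grip":1},{"dx":0.128,"dy":-0.104,"dz":0,"twist":-28,"grip":1},{"dx":0.16,"dy":-0.13,"dz":0,"twist":-35,"grip":1}]' 20
python3 -m crank '[{"dx":0.032,"dy":-0.027,"dz":0,"twist":-7,"grip":1},{"dx":0.064,"dy":-0.054,"dz":0,"twist":-14,"grip":1},{"dx":0.096,"dy":-0.081,"dz":0,"twist":-21,"grip":1},{"dx":0.128,"dy":-0.108,"dz":0,"twist":-28,"grip":1},{"dx":0.162,"dy":-0.135,"dz":0,"twist":-35,"grip":1}]'
```

```text
t: 0.67
eef_pos: [0.3655, 0.5119, 0.2266]
ee_rot: [-3.142, 0.0, -0.924]
force: [0.3, 1.4, -0.4]
width: 0.0875
gripper_force: 0.0
t: 1.08
eef_pos: [0.5257, 0.3782, 0.2268]
ee_rot: [-3.142, 0.0, -1.535]
force: [0.3, 1.3, -0.3]
width: 0.0877
gripper_force: 0.0
```

```bash
python3 -m crank '[{"dx":0,"dy":0,"dz":-0.03,"twist":0,"grip":1},{"dx":0,"dy":0,"dz":-0.06,"twist":0,"grip":1},{"dx":0,"dy":0,"dz":-0.08,"twist":0,"grip":1},{"dx":0,"dy":0,"dz":-0.098,"twist":0,"grip":1},{"dx":0,"dy":0,"dz":-0.098,"twist":0,"grip":1}]'
python3 - <<'E'
from h import *
snap('top','t3.png',(160,170,293,245),3);snap('side','s3.png',(205,70,335,200),3)
a=cv2.imread('pics/t3.png');b=cv2.imread('pics/s3.png');m=np.zeros((390,790,3),np.uint8);m[:225,:399]=a;m[:390,400:790]=b;cv2.imwrite('pics/m3.png',m)
E
```

```text
t: 1.5
eef_pos: [0.5228, 0.3778, 0.1242]
ee_rot: [3.136, -0.005, -1.531]
force: [-0.8, -1.1, 0.2]
width: 0.0876
gripper_force: 0.0
```

View pics/m3.png

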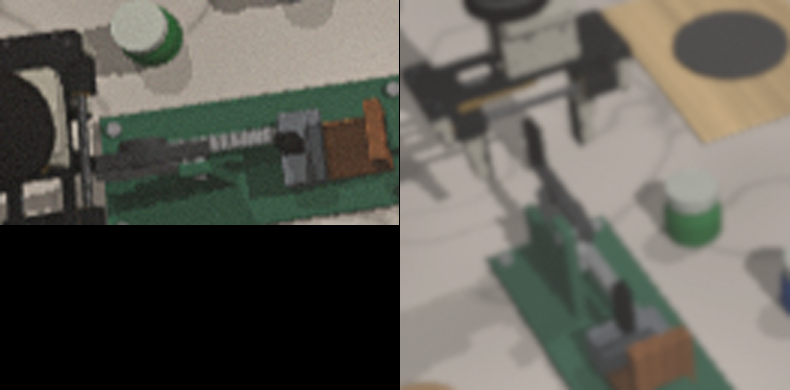

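The tab at (536,145) in the side view sits between the fingertips at (482,175) and (580,140), so I'll close the gripper.

```bash
python3 -m crank '[{"dx":0.002,"dy":0,"dz":0,"twist":0,"grip":-1},{"dx":0.002,"dy":0,"dz":0,"twist":0,"grip":-1},{"dx":0.002,"dy":0,"dz":0,"twist":0,"grip":-1},{"dx":0.002,"dy":0,"dz":0,"twist":0,"grip":-1},{"dx":0.002,"dy":0,"dz":0,"twist":0,"grip":-1}]' 20;python3 -m crank '[{"dx":0,"dy":0,"dz":0,"twist":0,"grip":-1},{"dx":0,"dy":0,"dz":0,"twist":0,"grip":-1},{"dx":0,"dy":0,"dz":0,"twist":0,"grip":-1},{"dx":0,"dy":0,"dz":0,"twist":0,"grip":-1},{"dx":0,"dy":0,"dz":0,"twist":0,"grip":-1}]'
```

```text
t: 2.02
eef_pos: [0.5266, 0.3801, 0.1293]
ee_rot: [-3.141, 0.001, -1.529]
force: [-0.2, -0.4, 0.5]
width: 0.0596
gripper_force: 0.0
t: 2.43
eef_pos: [0.5265, 0.3799, 0.1285]
ee_rot: [3.142, -0.0, -1.529]
force: [-0.0, -1.0, 0.4]
width: 0.0264
gripper_force: 0.0
```

```bash
python3 -m crank '[{"dx":0,"dy":0,"dz":0,"twist":0,"grip":-1},{"dx":0,"dy":0,"dz":0,"twist":0,"grip":-1},{"dx":0,"dy":0,"dz":0,"twist":0,"grip":-1},{"dx":0,"dy":0,"dz":0,"twist":0,"grip":-1},{"dx":0,"dy":0,"dz":0,"twist":0,"grip":-1}]'
python3 -m crank '[{"dx":0,"dy":-0.004,"dz":0.01,"twist":0,"grip":-1},{"dx":0,"dy":-0.009,"dz":0.019,"twist":0,"grip":-1},{"dx":0,"dy":-0.0145,"dz":0.028,"twist":0,"grip":-1},{"dx":0,"dy":-0.021,"dz":0.036,"twist":0,"grip":-1},{"dx":0,"dy":-0.025,"dz":0.04,"twist":0,"grip":-1}]'
```

```text
t: 2.85
eef_pos: [0.5273, 0.3799, 0.1287]
ee_rot: [-3.14, 0.0, -1.529]
force: [5.2, -0.8, -1.9]
width: 0.0121
gripper_force: 20.0
t: 3.27
eef_pos: [0.5282, 0.3546, 0.1694]
ee_rot: [-3.139, 0.001, -1.53]
force: [10.3, 0.0, -5.9]
width: 0.0117
gripper_force: 20.0
```

```bash
python3 -m crank '[{"dx":0.001,"dy":0,"dz":0,"twist":0,"grip":-1},{"dx":0.002,"dy":0,"dz":0,"twist":0,"grip":-1},{"dx":0.002,"dy":0,"dz":0,"twist":0,"grip":-1},{"dx":0.002,"dy":0,"dz":0,"twist":0,"grip":-1},{"dx":0.002,"dy":0,"dz":0,"twist":0,"grip":-1}]'
for i in 1 2 3 4 5; do python3 -m crank '[{"dx":0,"dy":0,"dz":0,"twist":0,"grip":-1},{"dx":0,"dy":0,"dz":0,"twist":0,"grip":-1},{"dx":0,"dy":0,"dz":0,"twist":0,"grip":-1},{"dx":0,"dy":0,"dz":0,"twist":0,"grip":-1},{"dx":0,"dy":0,"dz":0,"twist":0,"grip":-1}]'|grep -E 'force|^t'; done
python3 - <<'E'
from h import *
snap('top','t4.png',(160,170,293,245),3);snap('side','s4.png',(205,70,335,200),3)
a=cv2.imread('pics/t4.png');b=cv2.imread('pics/s4.png');m=np.zeros((390,790,3),np.uint8);m[:225,:399]=a;m[:390,400:790]=b;cv2.imwrite('pics/m4.png',m)
E
```

```text
t: 3.68
eef_pos: [0.5285, 0.3553, 0.1687]
ee_rot: [-3.141, 0.0, -1.529]
force: [0.9, 1.4, 2.5]
width: 0.012
gripper_force: 20.0
t: 4.1
force: [0.3, 3.3, 3.9]
gripper_force: 20.0
t: 4.52
force: [-1.4, 4.0, 5.1]
gripper_force: 20.0
t: 4.93
force: [-1.5, 4.2, 4.7]
gripper_force: 20.0
t: 5.35
force: [-1.8, 3.3, 5.4]
gripper_force: 20.0
t: 5.77
force: [-1.0, 4.1, 5.3]
gripper_force: 20.0
```

View pics/m4.png

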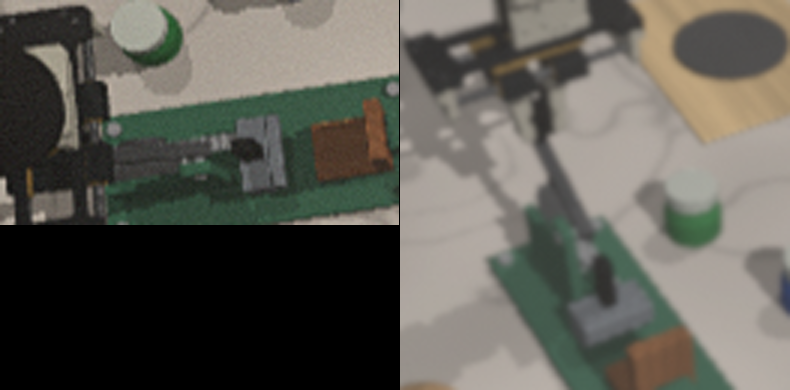

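The handle has moved from (290,143) to (247,149), about 39–40 mm, so the jaw is fully back and clear of the foot. Now I'll lower the pawl and let go.

```bash
python3 -m crank '[{"dx":0,"dy":0.004,"dz":-0.005,"twist":0,"grip":-1},{"dx":0,"dy":0.011,"dz":-0.013,"twist":0,"grip":-1},{"dx":0,"dy":0.017,"dz":-0.022,"twist":0,"grip":-1},{"dx":0,"dy":0.022,"dz":-0.031,"twist":0,"grip":-1},{"dx":0,"dy":0.025,"dz":-0.039,"twist":0,"grip":-1}]'
for i in 1 2; do python3 -m crank '[{"dx":0,"dy":0,"dz":0,"twist":0,"grip":0.5},{"dx":0,"dy":0,"dz":0,"twist":0,"grip":0.8},{"dx":0,"dy":0,"dz":0,"twist":0,"grip":1},{"dx":0,"dy":0,"dz":0,"twist":0,"grip":1},{"dx":0,"dy":0,"dz":0,"twist":0,"grip":1}]'; done
```

```text
t: 6.28
eef_pos: [0.5278, 0.3794, 0.1295]
ee_rot: [3.14, -0.002, -1.529]
force: [-13.0, -5.3, 27.0]
width: 0.0116
gripper_force: 20.0
t: 6.7
eef_pos: [0.5286, 0.3796, 0.1293]
ee_rot: [3.141, -0.0, -1.53]
force: [0.2, -0.5, 0.3]
width: 0.0394
gripper_force: 0.0
t: 7.12
eef_pos: [0.5285, 0.3799, 0.1296]
ee_rot: [-3.142, 0.0, -1.53]
force: [-0.6, 0.1, 0.3]
width: 0.0727
gripper_force: 0.0
```

```bash
python3 -m crank '[{"dx":0,"dy":0,"dz":0.04,"twist":0,"grip":1},{"dx":0,"dy":0,"dz":0.08,"twist":0,"grip":1},{"dx":0,"dy":-0.03,"dz":0.09,"twist":0,"grip":1},{"dx":0,"dy":-0.07,"dz":0.09,"twist":0,"grip":1},{"dx":0,"dy":-0.11,"dz":0.09,"twist":0,"grip":1}]'
python3 -m crank '[{"dx":0.001,"dy":-0.04,"dz":0,"twist":0,"grip":1},{"dx":0.003,"dy":-0.08,"dz":0,"twist":0,"grip":1},{"dx":0.005,"dy":-0.12,"dz":0,"twist":0,"grip":1},{"dx":0.007,"dy":-0.15,"dz":-0.02,"twist":0,"grip":1},{"dx":0.007,"dy":-0.15,"dz":-0.05,"twist":0,"grip":1}]'
python3 -m crank '[{"dx":0,"dy":0,"dz":-0.03,"twist":0,"grip":1},{"dx":0,"dy":0,"dz":-0.06,"twist":0,"grip":1},{"dx":0,"dy":0,"dz":-0.09,"twist":0,"grip":1},{"dx":0,"dy":0,"dz":-0.1,"twist":0,"grip":1},{"dx":0,"dy":0,"dz":-0.1,"twist":0,"grip":1}]'
python3 - <<'E'
from h import *
snap('side','s5.png',(225,90,355,230),4);snap('top','t5.png',(160,150,480,270),2)
E
```

```text
t: 7.53
eef_pos: [0.5286, 0.2697, 0.2207]
ee_rot: [-3.14, 0.002, -1.528]
force: [1.8, -1.1, 0.1]
width: 0.0874
gripper_force: 0.0
t: 7.95
eef_pos: [0.537, 0.1163, 0.1724]
ee_rot: [-3.136, 0.002, -1.532]
force: [1.1, 0.3, -1.1]
width: 0.0877
gripper_force: 0.0
t: 8.37
eef_pos: [0.5339, 0.1189, 0.0672]
ee_rot: [3.137, -0.002, -1.53]
force: [-1.4, 0.4, -0.1]
width: 0.0874
gripper_force: 0.0
```

View pics/s5.png

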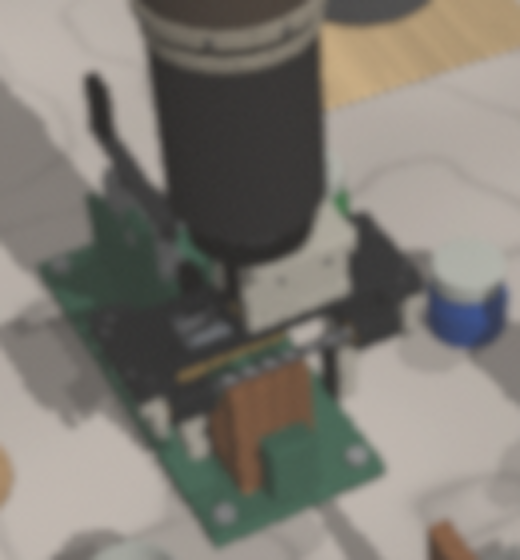

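The fingers at (195,440) and (345,370) straddle the leg, so I'll grip it.

```bash
for i in 1 2; do python3 -m crank '[{"dx":0,"dy":0,"dz":0,"twist":0,"grip":-1},{"dx":0,"dy":0,"dz":0,"twist":0,"grip":-1},{"dx":0,"dy":0,"dz":0,"twist":0,"grip":-1},{"dx":0,"dy":0,"dz":0,"twist":0,"grip":-1},{"dx":0,"dy":0,"dz":0,"twist":0,"grip":-1}]' 20; done
python3 - <<'E'
from h import *
print(arm.get_state()['width'])
E
```

```text
t: 8.88
eef_pos: [0.5357, 0.12, 0.0702]
ee_rot: [-3.141, 0.001, -1.529]
force: [0.2, -0.9, -0.4]
width: 0.0601
gripper_force: 0.0
t: 9.3
eef_pos: [0.5357, 0.12, 0.07]
ee_rot: [-3.141, 0.0, -1.529]
force: [-2.2, 0.8, 5.8]
width: 0.0559
gripper_force: 20.0
0.05589723472111009
```

```bash
python3 -m crank '[{"dx":0,"dy":0,"dz":0.03,"twist":0,"grip":-1},{"dx":0,"dy":0,"dz":0.06,"twist":0,"grip":-1},{"dx":0,"dy":0,"dz":0.1,"twist":0,"grip":-1},{"dx":0,"dy":0,"dz":0.14,"twist":0,"grip":-1},{"dx":0,"dy":0,"dz":0.15,"twist":0,"grip":-1}]'
python3 -m crank '[{"dx":0.003,"dy":-0.025,"dz":0,"twist":-6,"grip":-1},{"dx":0.006,"dy":-0.05,"dz":0,"twist":-12,"grip":-1},{"dx":0.009,"dy":-0.075,"dz":0,"twist":-18,"grip":-1},{"dx":0.012,"dy":-0.1,"dz":0,"twist":-24,"grip":-1},{"dx":0.015,"dy":-0.125,"dz":0,"twist":-30,"grip":-1}]'
python3 -m crank '[{"dx":0.003,"dy":-0.025,"dz":0,"twist":-6,"grip":-1},{"dx":0.006,"dy":-0.05,"dz":0,"twist":-12,"grip":-1},{"dx":0.009,"dy":-0.075,"dz":0,"twist":-18,"grip":-1},{"dx":0.012,"dy":-0.1,"dz":0,"twist":-24,"grip":-1},{"dx":0.015,"dy":-0.125,"dz":0,"twist":-30,"grip":-1}]'
python3 -m crank '[{"dx":0.003,"dy":-0.025,"dz":0,"twist":-6,"grip":-1},{"dx":0.006,"dy":-0.05,"dz":0,"twist":-12,"grip":-1},{"dx":0.009,"dy":-0.075,"dz":0,"twist":-18,"grip":-1},{"dx":0.009,"dy":-0.1,"dz":0,"twist":-24,"grip":-1},{"dx":0.009,"dy":-0.129,"dz":0,"twist":-31,"grip":-1}]'
python3 - <<'E'
from h import *
snap('side','s6.png',(270,180,480,400),2.7)
E
```

```text
t: 9.72
eef_pos: [0.5381, 0.1206, 0.2261]
ee_rot: [-3.133, 0.002, -1.529]
force: [1.7, 0.2, -1.1]
width: 0.0561
gripper_force: 20.0
t: 10.13
eef_pos: [0.5502, -0.0062, 0.219]
ee_rot: [3.141, -0.0, -2.058]
force: [0.8, 0.1, -1.5]
width: 0.0556
gripper_force: 20.0
t: 10.55
eef_pos: [0.5652, -0.1314, 0.2189]
ee_rot: [3.141, -0.001, -2.582]
force: [-0.1, 1.0, -2.0]
width: 0.0555
gripper_force: 20.0
t: 10.97
eef_pos: [0.5742, -0.2599, 0.2187]
ee_rot: [3.141, -0.001, -3.122]
force: [1.2, -0.1, -1.5]
width: 0.0557
gripper_force: 20.0
```

View pics/s6.png

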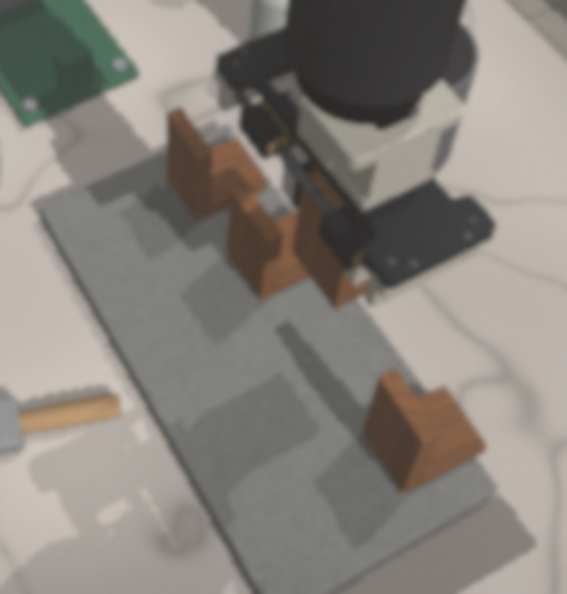

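Bookend a is held and aligned over the free place, and b, c and d are standing where they were. Now I'll set it down.

```bash
python3 -m crank '[{"dx":0,"dy":0,"dz":-0.03,"twist":0,"grip":-1},{"dx":0,"dy":0,"dz":-0.065,"twist":0,"grip":-1},{"dx":0,"dy":0,"dz":-0.1,"twist":0,"grip":-1},{"dx":0,"dy":0,"dz":-0.125,"twist":0,"grip":-1},{"dx":0,"dy":0,"dz":-0.137,"twist":0,"grip":-1}]'
python3 -m crank '[{"dx":0,"dy":0,"dz":-0.003,"twist":0,"grip":-1},{"dx":0,"dy":0,"dz":-0.005,"twist":0,"grip":-1},{"dx":0,"dy":0,"dz":-0.005,"twist":0,"grip":-1},{"dx":0,"dy":0,"dz":-0.005,"twist":0,"grip":-1},{"dx":0,"dy":0,"dz":-0.005,"twist":0,"grip":-1}]'
python3 -m crank '[{"dx":0,"dy":0,"dz":0,"twist":0,"grip":0.45},{"dx":0,"dy":0,"dz":0,"twist":0,"grip":0.45},{"dx":0,"dy":0,"dz":0,"twist":0,"grip":0.45},{"dx":0,"dy":0,"dz":0,"twist":0,"grip":0.45},{"dx":0,"dy":0,"dz":0,"twist":0,"grip":0.45}]'
```

```text
t: 11.43
eef_pos: [0.5718, -0.2586, 0.078]
ee_rot: [3.14, -0.006, -3.119]
force: [-0.8, -0.7, -1.4]
width: 0.0556
gripper_force: 20.0
t: 11.85
eef_pos: [0.5756, -0.2593, 0.0792]
ee_rot: [-3.141, 0.003, -3.118]
force: [-1.2, -0.6, -1.3]
width: 0.0555
gripper_force: 20.0
t: 12.27
eef_pos: [0.5746, -0.2592, 0.0778]
ee_rot: [-3.141, 0.0, -3.118]
force: [-0.2, 0.1, -0.4]
width: 0.0636
gripper_force: 0.0
```

```bash
python3 -m crank '[{"dx":0,"dy":0,"dz":0.02,"twist":0,"grip":0.45},{"dx":0,"dy":0,"dz":0.05,"twist":0,"grip":0.45},{"dx":0,"dy":0,"dz":0.07,"twist":0,"grip":-1},{"dx":0.02,"dy":0,"dz":0.07,"twist":0,"grip":-1},{"dx":0.04,"dy":0,"dz":0.07,"twist":0,"grip":-1}]' 10
python3 -m crank '[{"dx":0,"dy":0,"dz":0,"twist":0,"grip":-1},{"dx":0,"dy":0,"dz":0,"twist":0,"grip":-1},{"dx":0,"dy":0,"dz":0,"twist":0,"grip":-1},{"dx":0,"dy":0,"dz":0,"twist":0,"grip":-1},{"dx":0,"dy":0,"dz":0,"twist":0,"grip":-1}]'
python3 -m crank '[{"dx":0,"dy":0,"dz":-0.02,"twist":0,"grip":-1},{"dx":0,"dy":0,"dz":-0.04,"twist":0,"grip":-1},{"dx":0,"dy":0,"dz":-0.05,"twist":0,"grip":-1},{"dx":-0.01,"dy":0,"dz":-0.05,"twist":0,"grip":-1},{"dx":-0.018,"dy":0,"dz":-0.05,"twist":0,"grip":-1}]'
python3 -m crank '[{"dx":-0.008,"dy":0,"dz":0,"twist":0,"grip":-1},{"dx":-0.016,"dy":0,"dz":0,"twist":0,"grip":-1},{"dx":-0.024,"dy":0,"dz":0,"twist":0,"grip":-1},{"dx":-0.032,"dy":0,"dz":0,"twist":0,"grip":-1},{"dx":-0.04,"dy":0,"dz":0,"twist":0,"grip":-1}]'
```

```text
t: 12.68
eef_pos: [0.6155, -0.2595, 0.1504]
ee_rot: [-3.141, 0.004, -3.118]
force: [0.5, 0.3, -0.9]
width: 0.0488
gripper_force: 0.0
t: 13.1
eef_pos: [0.6139, -0.2592, 0.1475]
ee_rot: [3.141, -0.0, -3.118]
force: [-0.1, 0.6, -0.2]
width: 0.0156
gripper_force: 0.0
t: 13.52
eef_pos: [0.5953, -0.2592, 0.097]
ee_rot: [3.141, -0.002, -3.118]
force: [0.0, -0.9, 0.4]
width: 0.0006
gripper_force: 0.6
t: 13.93
eef_pos: [0.5558, -0.2592, 0.0982]
ee_rot: [-3.141, 0.001, -3.118]
force: [0.4, 0.5, 0.5]
width: 0.0002
gripper_force: 0.0
```

```bash
python3 -m crank '[{"dx":-0.008,"dy":0,"dz":0,"twist":0,"grip":-1},{"dx":-0.016,"dy":0,"dz":0,"twist":0,"grip":-1},{"dx":-0.024,"dy":0,"dz":0,"twist":0,"grip":-1},{"dx":-0.032,"dy":0,"dz":0,"twist":0,"grip":-1},{"dx":-0.04,"dy":0,"dz":0,"twist":0,"grip":-1}]'
python3 - <<'E'
from h import *
snap('side','s7.png',(270,180,480,400),2.7)
E
```

```text
t: 14.35
eef_pos: [0.5157, -0.2591, 0.0975]
ee_rot: [3.142, -0.0, -3.118]
force: [-0.8, 0.1, -0.0]
width: 0.0006
gripper_force: 0.0
```

View pics/s7.png

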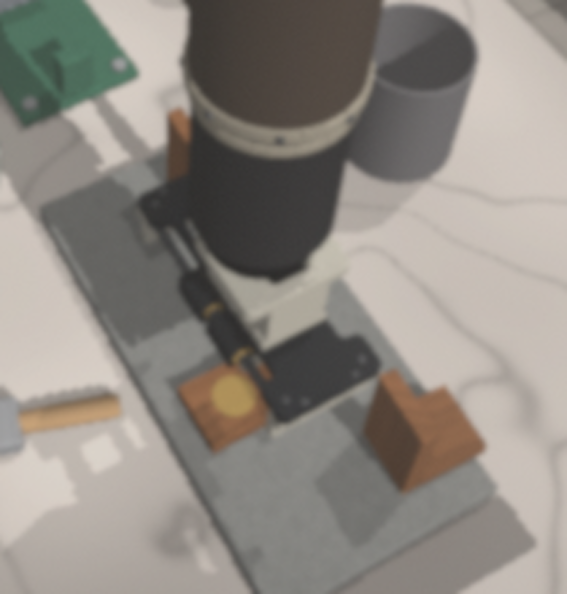

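Bookend a now lies on its leg at (225,405). Next is bookend d.

```bash
python3 -m crank '[{"dx":0,"dy":0,"dz":0.03,"twist":0,"grip":-1},{"dx":0.02,"dy":-0.02,"dz":0.06,"twist":0,"grip":-1},{"dx":0.05,"dy":-0.045,"dz":0.06,"twist":0,"grip":-1},{"dx":0.08,"dy":-0.07,"dz":0.06,"twist":0,"grip":-1},{"dx":0.111,"dy":-0.094,"dz":0.06,"twist":0,"grip":-1}]' 10
python3 -m crank '[{"dx":0,"dy":0,"dz":-0.02,"twist":0,"grip":-1},{"dx":0,"dy":0,"dz":-0.04,"twist":0,"grip":-1},{"dx":0,"dy":0,"dz":-0.06,"twist":0,"grip":-1},{"dx":-0.006,"dy":0,"dz":-0.06,"twist":0,"grip":-1},{"dx":-0.014,"dy":0,"dz":-0.06,"twist":0,"grip":-1}]'
for i in 1 2; do python3 -m crank '[{"dx":-0.008,"dy":0,"dz":0,"twist":0,"grip":-1},{"dx":-0.016,"dy":0,"dz":0,"twist":0,"grip":-1},{"dx":-0.024,"dy":0,"dz":0,"twist":0,"grip":-1},{"dx":-0.032,"dy":0,"dz":0,"twist":0,"grip":-1},{"dx":-0.04,"dy":0,"dz":0,"twist":0,"grip":-1}]'; done
python3 -m crank '[{"dx":0,"dy":0,"dz":0.03,"twist":0,"grip":-1},{"dx":0,"dy":0,"dz":0.06,"twist":0,"grip":-1},{"dx":0,"dy":0,"dz":0.1,"twist":0,"grip":-1},{"dx":0,"dy":0.04,"dz":0.13,"twist":0,"grip":-1},{"dx":0,"dy":0.08,"dz":0.14,"twist":0,"grip":-1}]'
python3 - <<'E'
from h import *
snap('side','s8.png',(270,180,480,400),2);snap('top','t8.png',(320,140,480,260),2.1)
a=cv2.imread('pics/s8.png');b=cv2.imread('pics/t8.png');m=np.zeros((440,790,3),np.uint8);m[:,:420]=a;m[:b.shape[0],430:430+b.shape[1]]=b;cv2.imwrite('pics/m8.png',m)
E
```

```text
t: 14.82
eef_pos: [0.6288, -0.3543, 0.1589]
ee_rot: [-3.141, 0.002, -3.117]
force: [0.5, -0.3, 0.7]
width: 0.0005
gripper_force: 0.0
t: 15.23
eef_pos: [0.6125, -0.3529, 0.0961]
ee_rot: [3.141, -0.003, -3.117]
force: [1.8, 0.2, -0.2]
width: 0.0007
gripper_force: 0.3
t: 15.65
eef_pos: [0.5729, -0.3532, 0.0987]
ee_rot: [-3.141, 0.002, -3.118]
force: [0.0, 0.1, 0.2]
width: 0.0007
gripper_force: 0.0
t: 16.07
eef_pos: [0.5327, -0.3532, 0.0975]
ee_rot: [3.142, -0.0, -3.118]
force: [0.7, -0.9, 0.5]
width: 0.0002
gripper_force: 0.0
t: 16.48
eef_pos: [0.5343, -0.2818, 0.239]
ee_rot: [-3.139, 0.004, -3.121]
force: [0.5, 1.1, 0.7]
width: 0.0006
gripper_force: 0.0
```

View pics/m8.png

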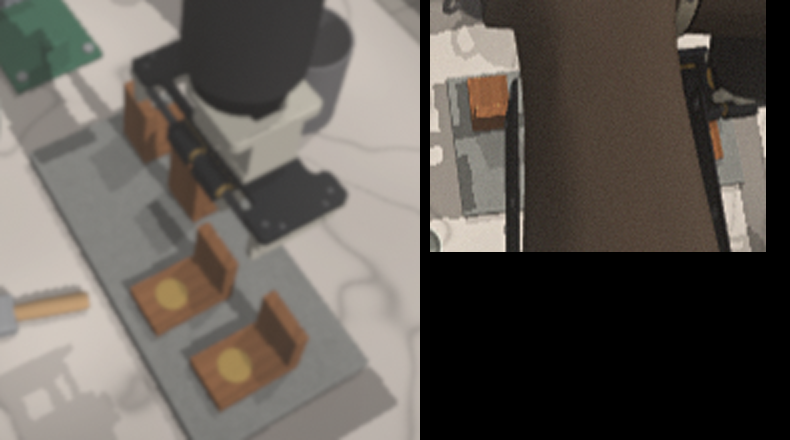

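Bookends a and d lie properly, at (185,280) and (250,350), and b and c are still standing. Next is c.

```bash
python3 -m crank '[{"dx":0.02,"dy":0.025,"dz":-0.01,"twist":0,"grip":-1},{"dx":0.04,"dy":0.05,"dz":-0.03,"twist":0,"grip":-1},{"dx":0.06,"dy":0.08,"dz":-0.05,"twist":0,"grip":-1},{"dx":0.084,"dy":0.109,"dz":-0.07,"twist":0,"grip":-1},{"dx":0.084,"dy":0.109,"dz":-0.08,"twist":0,"grip":-1}]' 10
python3 -m crank '[{"dx":0,"dy":0,"dz":-0.02,"twist":0,"grip":-1},{"dx":0,"dy":0,"dz":-0.04,"twist":0,"grip":-1},{"dx":0,"dy":0,"dz":-0.06,"twist":0,"grip":-1},{"dx":-0.006,"dy":0,"dz":-0.06,"twist":0,"grip":-1},{"dx":-0.014,"dy":0,"dz":-0.06,"twist":0,"grip":-1}]'
for i in 1 2; do python3 -m crank '[{"dx":-0.008,"dy":0,"dz":0,"twist":0,"grip":-1},{"dx":-0.016,"dy":0,"dz":0,"twist":0,"grip":-1},{"dx":-0.024,"dy":0,"dz":0,"twist":0,"grip":-1},{"dx":-0.032,"dy":0,"dz":0,"twist":0,"grip":-1},{"dx":-0.04,"dy":0,"dz":0,"twist":0,"grip":-1}]'; done
python3 -m crank '[{"dx":0,"dy":0,"dz":0.03,"twist":0,"grip":-1},{"dx":0,"dy":0,"dz":0.06,"twist":0,"grip":-1},{"dx":0,"dy":-0.02,"dz":0.1,"twist":0,"grip":-1},{"dx":0,"dy":-0.05,"dz":0.13,"twist":0,"grip":-1},{"dx":0,"dy":-0.08,"dz":0.14,"twist":0,"grip":-1}]'
python3 - <<'E'
from h import *
snap('side','s9.png',(270,180,480,400),2.3)
E
```

```text
t: 17.0
eef_pos: [0.6194, -0.1673, 0.1522]
ee_rot: [3.141, -0.002, -3.115]
force: [-0.3, -0.8, 0.2]
width: 0.0006
gripper_force: 0.0
t: 17.42
eef_pos: [0.6022, -0.1714, 0.094]
ee_rot: [-3.141, -0.003, -3.118]
force: [-0.4, 0.1, 0.7]
width: 0.0002
gripper_force: 0.0
t: 17.83
eef_pos: [0.5629, -0.1712, 0.0962]
ee_rot: [-3.142, 0.001, -3.118]
force: [0.8, 0.1, -0.4]
width: 0.0007
gripper_force: 0.0
t: 18.25
eef_pos: [0.5227, -0.1711, 0.0953]
ee_rot: [3.142, -0.0, -3.118]
force: [-0.4, 0.0, -0.0]
width: 0.0004
gripper_force: 0.0
t: 18.67
eef_pos: [0.525, -0.2519, 0.2407]
ee_rot: [-3.139, 0.007, -3.115]
force: [1.9, 0.1, -0.3]
width: 0.0004
gripper_force: 0.0
```

View pics/s9.png

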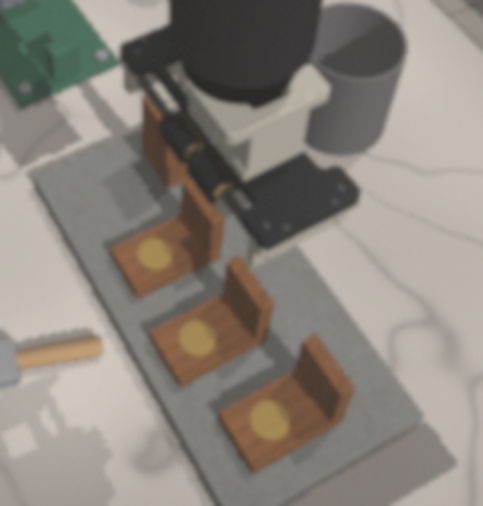

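c is lying too. Next is b.

```bash
python3 -m crank '[{"dx":0.016,"dy":0.035,"dz":0,"twist":0,"grip":-1},{"dx":0.033,"dy":0.07,"dz":0,"twist":0,"grip":-1},{"dx":0.05,"dy":0.106,"dz":-0.01,"twist":0,"grip":-1},{"dx":0.067,"dy":0.142,"dz":-0.02,"twist":0,"grip":-1},{"dx":0.084,"dy":0.178,"dz":-0.03,"twist":0,"grip":-1}]' 10
python3 -m crank '[{"dx":0,"dy":0.006,"dz":-0.03,"twist":0,"grip":-1},{"dx":0,"dy":0.006,"dz":-0.06,"twist":0,"grip":-1},{"dx":0,"dy":0.006,"dz":-0.09,"twist":0,"grip":-1},{"dx":0,"dy":0.006,"dz":-0.108,"twist":0,"grip":-1},{"dx":-0.014,"dy":0.006,"dz":-0.108,"twist":0,"grip":-1}]'
for i in 1 2; do python3 -m crank '[{"dx":-0.008,"dy":0,"dz":0,"twist":0,"grip":-1},{"dx":-0.016,"dy":0,"dz":0,"twist":0,"grip":-1},{"dx":-0.024,"dy":0,"dz":0,"twist":0,"grip":-1},{"dx":-0.032,"dy":0,"dz":0,"twist":0,"grip":-1},{"dx":-0.04,"dy":0,"dz":0,"twist":0,"grip":-1}]'; done
python3 -m crank '[{"dx":0,"dy":0,"dz":0.03,"twist":0,"grip":-1},{"dx":0,"dy":0,"dz":0.06,"twist":0,"grip":-1},{"dx":0,"dy":0.03,"dz":0.1,"twist":0,"grip":-1},{"dx":0,"dy":0.06,"dz":0.13,"twist":0,"grip":-1},{"dx":0,"dy":0.1,"dz":0.14,"twist":0,"grip":-1}]'
```

```text
t: 19.13
eef_pos: [0.6076, -0.0717, 0.205]
ee_rot: [3.141, 0.0, -3.119]
force: [0.3, 0.0, 1.3]
width: 0.0003
gripper_force: 0.0
t: 19.55
eef_pos: [0.5917, -0.0671, 0.0921]
ee_rot: [-3.141, -0.007, -3.118]
force: [0.0, 0.4, 0.7]
width: 0.0005
gripper_force: 0.1
t: 19.97
eef_pos: [0.5532, -0.0671, 0.0982]
ee_rot: [3.141, 0.002, -3.118]
force: [0.0, 0.0, 0.3]
width: 0.0003
gripper_force: 0.0
t: 20.38
eef_pos: [0.5127, -0.0672, 0.0974]
ee_rot: [3.142, 0.0, -3.118]
force: [-0.1, 0.4, 0.6]
width: 0.0009
gripper_force: 0.0
t: 20.8
eef_pos: [0.5144, 0.0258, 0.2391]
ee_rot: [3.141, 0.005, -3.12]
force: [1.2, 0.1, -0.0]
width: 0.0007
gripper_force: 0.0
```

```bash
python3 -m crank '[{"dx":0.004,"dy":0.03,"dz":0,"twist":7,"grip":1},{"dx":0.008,"dy":0.06,"dz":0,"twist":14,"grip":1},{"dx":0.012,"dy":0.09,"dz":0,"twist":21,"grip":1},{"dx":0.016,"dy":0.12,"dz":0,"twist":28,"grip":1},{"dx":0.021,"dy":0.15,"dz":0,"twist":35,"grip":1}]' 45
python3 -m crank '[{"dx":0,"dy":0.02,"dz":0,"twist":7,"grip":1},{"dx":0,"dy":0.03,"dz":0,"twist":14,"grip":1},{"dx":0,"dy":0.04,"dz":0,"twist":21,"grip":1},{"dx":0,"dy":0.05,"dz":0,"twist":28,"grip":1},{"dx":0,"dy":0.057,"dz":0,"twist":35,"grip":1}]'
python3 -m crank '[{"dx":0,"dy":0,"dz":0,"twist":7,"grip":1},{"dx":0,"dy":0,"dz":0,"twist":14,"grip":1},{"dx":0,"dy":0,"dz":0,"twist":21,"grip":1},{"dx":0,"dy":0,"dz":-0.03,"twist":21,"grip":1},{"dx":0,"dy":0,"dz":-0.06,"twist":21,"grip":1}]'
python3 - <<'E'
from h import *
s=arm.get_state();e=s['eef_pos'];print(e)
snap('side','s10.png')
im=cv2.imread('pics/s10.png');m=np.zeros((520,790,3),np.uint8)
a=cv2.resize(im[80:210,225:335],None,fx=4,fy=4,interpolation=2);b=cv2.resize(im[200:400,280:450],None,fx=2,fy=2);m[:,:440]=a;m[:400,445:785]=b;cv2.imwrite('pics/m10.png',m)
for p in((.534,.24,.1),(.534,.24,.05),(e[0],e[1],.1)):u=proj('side',p);print((u-[225,80])*4)
E
```

```text
t: 21.22
eef_pos: [0.5339, 0.1773, 0.235]
ee_rot: [3.142, 0.0, -2.501]
force: [0.8, -0.9, 0.1]
width: 0.0283
gripper_force: 0.0
t: 21.63
eef_pos: [0.534, 0.2336, 0.2345]
ee_rot: [3.141, -0.0, -1.889]
force: [-0.3, -0.1, 0.6]
width: 0.0612
gripper_force: 0.0
t: 22.05
eef_pos: [0.5352, 0.2336, 0.1758]
ee_rot: [-3.138, 0.003, -1.528]
force: [0.4, 1.1, -0.4]
width: 0.0871
gripper_force: 0.0
[0.53516613 0.23356309 0.17583722]
[193.2 306.8]
[200.4 359.6]
[198.4 312. ]
```

View pics/m10.png

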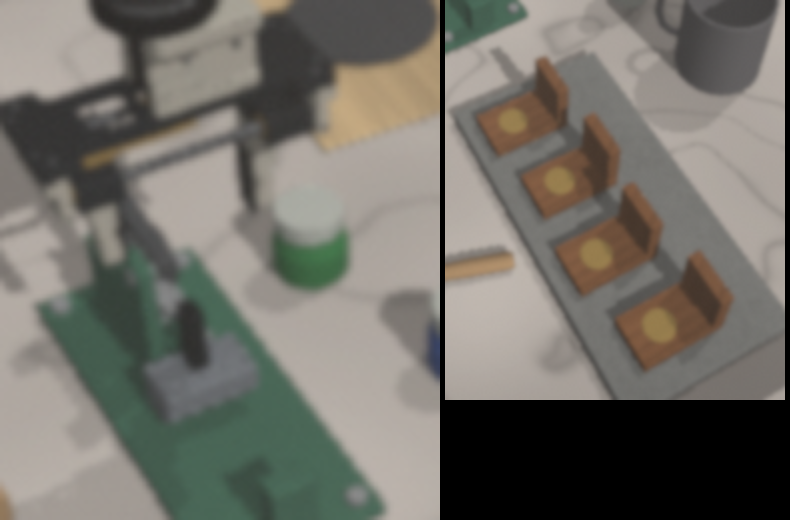

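All four bookends lie on the board with their feet up. The handle at (190,330) matches my estimate of (0.533, 0.24). I'll lower onto it and grip.

```bash
python3 -m crank '[{"dx":-0.001,"dy":0.005,"dz":-0.03,"twist":0,"grip":1},{"dx":-0.001,"dy":0.005,"dz":-0.06,"twist":0,"grip":1},{"dx":-0.001,"dy":0.005,"dz":-0.09,"twist":0,"grip":0.5},{"dx":-0.001,"dy":0.005,"dz":-0.105,"twist":0,"grip":-0.2},{"dx":-0.001,"dy":0.005,"dz":-0.105,"twist":0,"grip":-1}]' 45
for i in 1 2 3; do python3 -m crank '[{"dx":0,"dy":0,"dz":0,"twist":0,"grip":-1},{"dx":0,"dy":0,"dz":0,"twist":0,"grip":-1},{"dx":0,"dy":0,"dz":0,"twist":0,"grip":-1},{"dx":0,"dy":0,"dz":0,"twist":0,"grip":-1},{"dx":0,"dy":0,"dz":0,"twist":0,"grip":-1}]'; done
```

```text
t: 22.52
eef_pos: [0.5313, 0.2362, 0.0665]
ee_rot: [3.136, -0.004, -1.53]
force: [-0.4, -0.1, 0.3]
width: 0.0732
gripper_force: 0.0
t: 22.93
eef_pos: [0.534, 0.2382, 0.0711]
ee_rot: [-3.14, 0.001, -1.529]
force: [0.3, -0.5, 0.3]
width: 0.0398
gripper_force: 0.0
t: 23.35
eef_pos: [0.5338, 0.2379, 0.0699]
ee_rot: [-3.141, 0.0, -1.529]
force: [1.0, -0.6, -0.3]
width: 0.0136
gripper_force: 45.0
t: 23.77
eef_pos: [0.5338, 0.2379, 0.0699]
ee_rot: [-3.141, 0.0, -1.529]
force: [3.9, -1.4, -0.7]
width: 0.0137
gripper_force: 45.0
```

Gripped. Now I'll push the jaw home.

```bash
python3 -m crank '[{"dx":0.001,"dy":-0.005,"dz":0,"twist":0,"grip":-1},{"dx":0.001,"dy":-0.01,"dz":0,"twist":0,"grip":-1},{"dx":0.001,"dy":-0.015,"dz":0,"twist":0,"grip":-1},{"dx":0.001,"dy":-0.02,"dz":0,"twist":0,"grip":-1},{"dx":0.001,"dy":-0.025,"dz":0,"twist":0,"grip":-1}]'
python3 -m crank '[{"dx":0,"dy":-0.004,"dz":0,"twist":0,"grip":-1},{"dx":0.001,"dy":-0.008,"dz":0,"twist":0,"grip":-1},{"dx":0.001,"dy":-0.012,"dz":0,"twist":0,"grip":-1},{"dx":0.001,"dy":-0.015,"dz":0,"twist":0,"grip":-1},{"dx":0.001,"dy":-0.017,"dz":0,"twist":0,"grip":-1}]'
python3 -m crank '[{"dx":0,"dy":-0.001,"dz":0,"twist":0,"grip":-1},{"dx":0,"dy":-0.002,"dz":0,"twist":0,"grip":-1},{"dx":0,"dy":-0.003,"dz":0,"twist":0,"grip":-1},{"dx":0,"dy":-0.003,"dz":0,"twist":0,"grip":-1},{"dx":0,"dy":-0.003,"dz":0,"twist":0,"grip":-1}]'
```

```text
t: 24.18
eef_pos: [0.535, 0.2163, 0.07]
ee_rot: [-3.139, 0.005, -1.529]
force: [-4.0, 24.4, -6.5]
width: 0.0136
gripper_force: 45.0
t: 24.6
eef_pos: [0.5357, 0.1988, 0.0699]
ee_rot: [-3.14, 0.004, -1.529]
force: [-0.5, 10.6, -1.2]
width: 0.0136
gripper_force: 45.0
t: 25.02
eef_pos: [0.5358, 0.195, 0.0699]
ee_rot: [-3.14, 0.003, -1.529]
force: [0.6, 9.0, -1.4]
width: 0.0134
gripper_force: 45.0
```

```bash
for i in 1 2; do python3 -m crank '[{"dx":0,"dy":-0.001,"dz":0,"twist":0,"grip":-1},{"dx":0,"dy":-0.002,"dz":0,"twist":0,"grip":-1},{"dx":0,"dy":-0.002,"dz":0,"twist":0,"grip":-1},{"dx":0,"dy":-0.002,"dz":0,"twist":0,"grip":-1},{"dx":0,"dy":-0.002,"dz":0,"twist":0,"grip":-1}]'; done
```

```text
t: 25.43
eef_pos: [0.5359, 0.1945, 0.07]
ee_rot: [-3.139, 0.005, -1.529]
force: [-2.4, 15.6, -2.5]
width: 0.0137
gripper_force: 45.0
t: 25.85
eef_pos: [0.536, 0.1935, 0.0699]
ee_rot: [-3.139, 0.006, -1.529]
force: [-3.6, 19.4, -3.5]
width: 0.0136
gripper_force: 45.0
```

It has reached the end stop, 44 mm along. I'll ease back and release.

```bash
python3 -m crank '[{"dx":0,"dy":0.002,"dz":0,"twist":0,"grip":-1},{"dx":0,"dy":0.004,"dz":0,"twist":0,"grip":-1},{"dx":0,"dy":0.006,"dz":0,"twist":0,"grip":-1},{"dx":0,"dy":0.007,"dz":0,"twist":0,"grip":-1},{"dx":0,"dy":0.007,"dz":0,"twist":0,"grip":-1}]'
for i in 1 2; do python3 -m crank '[{"dx":0,"dy":0,"dz":0,"twist":0,"grip":0},{"dx":0,"dy":0,"dz":0,"twist":0,"grip":0.5},{"dx":0,"dy":0,"dz":0,"twist":0,"grip":0.7},{"dx":0,"dy":0,"dz":0,"twist":0,"grip":0.7},{"dx":0,"dy":0,"dz":0,"twist":0,"grip":0.7}]'; done
for i in 1 2; do python3 -m crank '[{"dx":0,"dy":0,"dz":0.02,"twist":0,"grip":0.7},{"dx":0,"dy":0,"dz":0.05,"twist":0,"grip":0.7},{"dx":0,"dy":0,"dz":0.08,"twist":0,"grip":0.7},{"dx":-0.03,"dy":0,"dz":0.09,"twist":0,"grip":0.7},{"dx":-0.06,"dy":0,"dz":0.09,"twist":0,"grip":0.7}]'|grep eef; done
python3 - <<'E'
from h import *
snap('side','s11.png');snap('top','t11.png')
im=cv2.imread('pics/s11.png');m=np.zeros((520,790,3),np.uint8)
a=cv2.resize(im[80:210,225:335],None,fx=4,fy=4,interpolation=2);b=cv2.resize(im[60:,200:470],None,fx=1.25,fy=1.25);m[:,:440]=a;m[:b.shape[0],445:445+b.shape[1]]=b;cv2.imwrite('pics/m11.png',m)
for y in(.2,.211):print((proj('side',(.534,y,.1))-[225,80])*4)
E
```

```text
t: 26.27
eef_pos: [0.5357, 0.1968, 0.0699]
ee_rot: [-3.141, 0.001, -1.529]
force: [0.9, 5.0, -0.0]
width: 0.0139
gripper_force: 45.0
t: 26.68
eef_pos: [0.5353, 0.1954, 0.0697]
ee_rot: [3.141, -0.0, -1.53]
force: [-0.1, -0.1, 0.1]
width: 0.0416
gripper_force: 0.0
t: 27.1
eef_pos: [0.5355, 0.1958, 0.0698]
ee_rot: [3.142, -0.0, -1.53]
force: [-0.2, 1.0, 0.1]
width: 0.0648
gripper_force: 0.0
eef_pos: [0.4771, 0.1969, 0.1625]
eef_pos: [0.4167, 0.1968, 0.2525]
[216.4 343.2]
[210.  332.8]
```

View pics/m11.png

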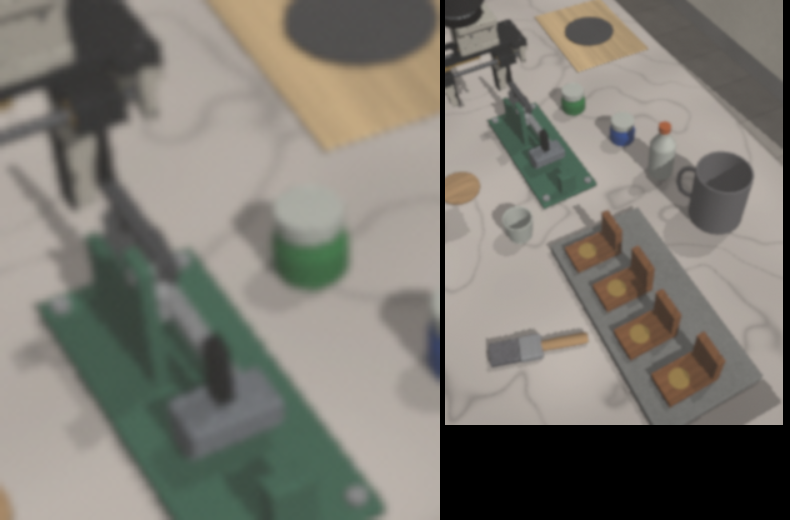

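The handle top at (215,342) is exactly where it was when clamped, so the jaw is home and held by the pawl. All four bookends are flat with feet up, and the other objects are undisturbed.

```bash
python3 -c "
from station import arm
print(arm.job_done())"
```

```text
the job is handed in; nothing more can be done
None
```

The job is handed in: bookend a is out of the press, all four bookends lie on their long legs on the board with feet up, and the empty press is closed with its jaw home and held by the pawl; the hand-in returned no verdict.

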